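# Put the drained refractometer back in its foam kit tray

### The arm

A 6-joint arm with a two-finger parallel gripper is mounted at the origin on a cart in front of the work surface, level with it; the furniture and walls round the work are solid. World frame = base frame: x ahead of the robot, y to its left, z up, the work surface at z = 0. Lengths are in m, angles in rad, forces in N, time in s.
With the tool pointing down it reaches from about 0.25 to 0.775 m from the base axis. Payload 8.9 kg.
Tool frame: the origin (TCP) lies midway between the tips of the shut fingers; the grasp point (between the pads) lies 19 mm behind it; y points along the fingers, x is the direction in which the jaws open and shut, and the axes are right-handed (so a half turn about y gives the same grasp; the last joint's range is limited). The gripper opens to 85 mm and grips with 20 to 120 N. Pads are 22 mm wide; open, the fingers measure 114 mm over their backs; the gripper's body (76 mm by 85 mm) begins 54 mm behind the grasp point. The pads swing forward as they close: fully open they stand 13 mm farther back than shut.
Start: joints at [1.165, 0.291, -0.153, 1.127, 0, 1.431], TCP at [0.138, 0.506, 0.231] pointing down, gripper open.
Joint ranges: [-2.52, 2.52], [-0.91, 1.74], [-1.3, 1.37], [-1.96, 2.02], [-1.52, 1.47], [-3.14, 3.14]. Speed limits (rad/s): [2.22, 2.22, 2.79, 3.14, 3.14, 3.14].

### API

Orientations are given as a rotation vector (axis times angle).
In Python, from cell import ctrl gives the robot as it stands. The module is installed in compiled form; this text tells all that it offers.
- The arm moves only by the tool apply_moves, never from a script. Its argument "commands" is a list of rows, each a list of 3 entries, a list of its own where there are three numbers: the shift along the tool's x, y, z in m, then the turn, a rotation vector about the tool's x, y, z in units of 5 degrees (1.0 is 5 degrees), then the closure, from 0 (fully open) to 1 (shut). In form: [[[tx, ty, tz], [wx, wy, wz], grip], ...]. A call has exactly 8 rows; each row shifts and turns the pose as measured when the row begins, along the tool's axes as they then stand; what a row does not reach is not made up. A row lasts 1/12 s, in which the tool goes at most 41.7 mm and 7.16 degrees, less where a joint would pass 70% of its speed; a pose out of reach is approached as far as the arm can. A call with a gripper value outside its range is refused whole. The fingers move at their own pace and stop on an object; "force" is the grip in N (left out, the last holds). Time passes only in rows, so rows that do not move let the fingers close, or fill a call up. It gives the time, the measured TCP pose, the force and the opening at its end, in the units of the state.
- ctrl.get_state(): the state, without advancing time (a new reading comes with each control period).
- ctrl.read_camera(name): name is "side" or "top"; returns the picture (420x560x3 uint8, blue, green, red); there is no depth.
- ctrl.get_calibration(name): a dict with "fx", "fy", "cx", "cy" (pixels), "k1" (the pictures are not rectified: a ray, as slopes to the right and down, at radius r is drawn at 1 + k1 r^2 times it, then the intrinsics apply), "eye" and "attitude" of the camera in the world. Camera axes: x right, y up, looking along -z (the intrinsics and any distortion apply to the point x, -y, -z); pixel columns grow to the right and rows downward; lengths in m; the calibration is good to about 2 mm. A picture is of the moment at which its call begins. get_calibration takes no time and is no camera call.
- ctrl.close_job(): hands the job in, once; it reports no verdict.
Trained networks look in the newest picture that a camera, given by its name, has taken for a name from the list of things; names that differ only in an ending like _2 or _b are one class to them, and where a whole thing is asked for, a point or a joint stands for the part that bears it (a point fixed in the world has none). Each returns a list of dicts, best first, with "conf" (0 to 1); they miss things now and then, are a little off and sometimes report something else, mostly with a low value. They report only what shows in the picture. A call takes as long as a camera call. They do not tell look-alikes from the thing itself.
- ctrl.search_frame(camera, label): "pixel" ([column, row] in pixels, amid what is visible of it).
The state is a dict: "time": time; "joint_pos": joint angles; "dq": joint speeds; "tau": joint torques, N m; "ee_pos": TCP position; "ee_rot": TCP orientation; "wrist_force": force on the tool from outside, world axes, zero at the start; "moment": the same for the moment, N m; "finger_gap": finger opening in m.
Only numpy, scipy, OpenCV 4.12 (cv2) and the standard library are available. Lean on these libraries where they do the work, as an engineer would, in place of code of your own. Each camera call takes 0.05 s, during which the arm holds its last target. There are 200 camera calls.

### The job

The hand refractometer has drained: lift it out of the white stand and put it back in its cutout in the grey foam-lined kit tray, without it touching the table. It stands upright and must lie flat, so keep it in the fingers and push its metal tube against the rim of the tray to swing it level between them; then lay it in with the thick black eyepiece half in the wide half of the cutout and press it fully home between the foam nubs. Leave the red-capped bottle and the kitchen timer where they stand.

Things in the scene. Friction and masses are not known exactly. Their poses are not given: they have to be found in the camera images.
- refractometer: hand-held refractometer, round, 160 mm long, 0.16 kg, centre of mass about 88 mm from its prism end. Origin: centre of the flat prism end; z runs along it to the eyepiece. Its roll about z does not matter. At the start it stands loose and upright in the stand, prism end down; lifting it straight up by 60 mm clears the stand
- prism_end (a point): centre of the prism end (the origin). From here to 77 mm it is 24 mm across: prism under a clear plate on the first 34 mm, then bare metal tube
- refractometer_mid (a point): point on the refractometer's axis 80 mm from either end; here the thick half begins
- eyepiece_end (a point): centre of the eyepiece end. The 80 mm next to it are a black rubber body, 32 mm across: the place to grip, about 35 to 40 mm from this end. Pinched there it turns between the fingers about the line on which they close, when its tube is pushed
- drain_stand: white drain stand, fixed: an upright tube 38 mm across outside, 28 mm inside, 60 mm high, on a round foot 72 mm across. Origin under its centre on the table; the refractometer's prism end rests on the tube's floor, 8 mm above the table
- kit_tray: light grey open tray, fixed, 212 x 230 mm; origin under its centre on the table, x along the cutouts, -x the side towards the robot. Walls 68 mm high, ending in a round bead 8 mm thick; foam top 52 mm high. A dial thermometer fills the other cutout, on the -y side
- seat (a point): where the middle of the refractometer's axis lies when fully home, 42 mm above the table; axes as the tray's. It lies along x, eyepiece end to +x. Cutout: thin half x -90 to -14 mm, 28 mm wide, floor 12 mm below this point; thick half x -14 to +89 mm, 37 mm wide, floor 16 mm below
- nubs (a point): middle between two sprung foam nubs beside the thin half, 36 mm to the -x side of the seat point, 30 mm long. They narrow the cutout to 16 mm near the foam top: the tube rests on them, some 18 mm too high, its thick end already down, until pressed down between them with about 10 N
- relief (a point): middle of the finger relief, on foam top level, 38 mm to the +x side of the seat point: a recess across the thick half, 48 mm long in x, 124 mm wide in y, 40 mm deep, with room for fingers at both sides of the refractometer
- front_rim (a point): point in the middle of the round bead (8 mm thick, along the tray's y) on the tray's -x wall, 64 mm above the table, in line with the refractometer's cutout and 102 mm from the seat point
- red_bottle: white squeeze bottle with red cap and nozzle, 52 mm across, 174 mm high, loose; origin under its centre
- kitchen_timer: red and white wind-up kitchen timer, 62 mm across, 48 mm high, loose; origin under its centre
Not all that is in view belongs to the job. What is shaped like the refractometer but turquoise is not meant.

How it is judged:
By the outcome, as a careful person would: the job done as asked, in the order asked, and still so for the second after the job is handed in, with the robot touching nothing.
It also fails if it takes over 51 s, if anything falls off the work surface, if the arm or the gripper's body presses on something with over 40 N, if the wrist force passes 120 N, or if a joint passes its speed limit or range.

## Working session

There is one attempt and no reset: what is moved stays moved. The work goes in short steps, Python scripts to look and compute and a tool call to move; the robot and the scene stay as the last step left them, time stands still between calls to the robot, and variables do not carry over. Pictures are saved under pics/ and viewed, about 8 in all and at most 12, crops included, and the job is handed in when it is done.

Besides the shell and the picture viewer there is one more tool, called after "Request:" in YAML: its name, and indented under it one key for each argument. apply_moves: Moves the arm, as the interface text tells. Its arguments: {"type":"object","properties":{"commands":{"type":"array","items":{"type":"array"}},"force":{"type":"number"}},"required":["commands"]}

```bash
mkdir -p pics; cat > h.py <<'E'
import numpy as np, cv2
from scipy.spatial.transform import Rotation as R
from cell import ctrl
def cal(n):
    c=ctrl.get_calibration(n); A=np.array(c['attitude'],float)
    M=A if A.shape==(3,3) else (R.from_rotvec(A).as_matrix() if A.size==3 else R.from_quat(A).as_matrix())
    return c,M,np.array(c['eye'],float)
def ray(n,px):
    c,M,e=cal(n); d=np.array([(px[0]-c['cx'])/c['fx'],(px[1]-c['cy'])/c['fy']]); u=d.copy()
    for _ in range(30): u=d/(1+c['k1']*(u@u))
    return e,M@np.array([u[0],-u[1],-1.])
def atz(n,px,z):
    e,d=ray(n,px); return e+d*(z-e[2])/d[2]
def proj(n,P):
    c,M,e=cal(n); p=M.T@(np.array(P,float)-e); u=np.array([p[0],-p[1]])/-p[2]; u=u*(1+c['k1']*(u@u))
    return np.array([c['fx']*u[0]+c['cx'],c['fy']*u[1]+c['cy']])
def tri(p1,n1,p2,n2):
    e1,d1=ray(n1,p1); e2,d2=ray(n2,p2); s=np.linalg.lstsq(np.c_[d1,-d2],e2-e1,rcond=None)[0]
    a,b=e1+s[0]*d1,e2+s[1]*d2; return (a+b)/2,np.linalg.norm(a-b)
E
python3 - <<'E'
from h import *
np.set_printoptions(precision=3,suppress=True)
for n in('side','top'):
    print(ctrl.get_calibration(n)); cv2.imwrite(f'pics/{n}0.png',ctrl.read_camera(n))
    for l in('refractometer','eyepiece_end','drain_stand','kit_tray','seat','nubs','relief','front_rim','red_bottle','kitchen_timer'):
        print(n,l,[(np.round(d['pixel']).tolist(),round(d['conf'],2)) for d in ctrl.search_frame(n,l)][:3])
print(ctrl.get_state())
E
```

```text
{'fx': 409.4496107820685, 'fy': 409.4496107820685, 'cx': 280.36048583887873, 'cy': 214.33619755035892, 'k1': -0.06400131100019325, 'eye': array([ 0.396, -0.825,  0.58 ]), 'attitude': array([ 1.095, -0.092, -0.117])}
side refractometer [([318.0, 285.0], 0.83), ([266.0, 300.0], 0.57), ([295.0, 252.0], 0.21)]
side eyepiece_end [([268.0, 296.0], 0.83), ([317.0, 284.0], 0.65)]
side drain_stand [([268.0, 341.0], 0.57)]
side kit_tray [([294.0, 252.0], 0.85)]
side seat [([294.0, 251.0], 0.65)]
side nubs [([295.0, 252.0], 0.56)]
side relief [([296.0, 250.0], 0.79)]
side front_rim [([299.0, 253.0], 0.89)]
side red_bottle [([276.0, 198.0], 0.95)]
side kitchen_timer [([295.0, 197.0], 0.63), ([296.0, 251.0], 0.31)]
{'fx': 512.3922385324789, 'fy': 512.3922385324789, 'cx': 277.12119535802805, 'cy': 206.20813328457584, 'k1': -0.13918462864834533, 'eye': array([0.426, 0.056, 1.429]), 'attitude': array([ 0.07 , -0.073, -1.58 ])}
top refractometer [([396.0, 239.0], 0.74), ([376.0, 199.0], 0.65)]
top eyepiece_end [([396.0, 237.0], 0.77), ([378.0, 195.0], 0.61)]
top drain_stand [([385.0, 238.0], 0.95)]
top kit_tray [([291.0, 201.0], 0.6)]
top seat [([288.0, 204.0], 0.7)]
top nubs [([290.0, 201.0], 0.88)]
top relief [([294.0, 200.0], 0.85)]
top front_rim [([288.0, 202.0], 0.83)]
top red_bottle [([194.0, 206.0], 0.77)]
top kitchen_timer [([158.0, 185.0], 0.93)]
{'time': 1.1, 'joint_pos': array([ 1.165,  0.291, -0.153,  1.127,  0.   ,  1.431]), 'dq': array([-0.   ,  0.001, -0.   ,  0.001, -0.   , -0.   ]), 'tau': array([  0.   , -53.703,  33.164,   0.002,   0.   ,   0.   ]), 'ee_pos': array([0.138, 0.506, 0.231]), 'ee_rot': array([-1.324, -1.01 ,  1.01 ]), 'wrist_force': array([-0.087, -0.701,  0.051]), 'moment': array([ 0.011, -0.046,  0.011]), 'finger_gap': 0.08520017619711884}
```

View pics/side0.png

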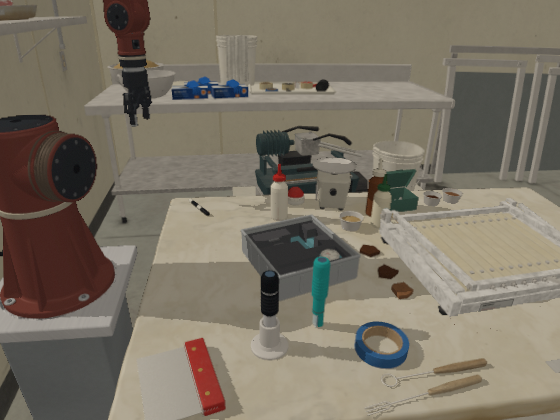

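View pics/top0.png

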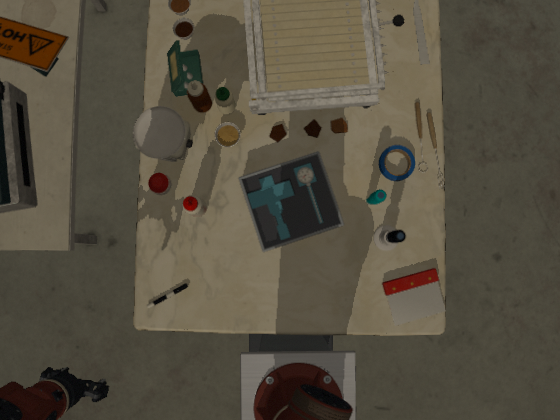

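The side view shows the black-bodied refractometer in the white stand at (268,296), with a turquoise look-alike at (318,285). In the top view they are at (396,237) and (377,197). The black one in the white stand is the target. The tray is at top (290,201), rotated, and its cutout is the teal shape on the left. Next is one close crop to check the choice and read the tray corners.

```bash
python3 - <<'E'
from h import *
im=cv2.imread('pics/top0.png'); a=cv2.resize(im[145:257,235:347],(560,560),interpolation=cv2.INTER_CUBIC)
a=np.clip(a.astype(float)*1.6,0,255).astype(np.uint8)
s=cv2.imread('pics/side0.png'); b=cv2.resize(s[255:365,240:284],(224,560),interpolation=cv2.INTER_CUBIC)
cv2.imwrite('pics/crop1.png',np.hstack([a,b]))
E
```

```text
(no output)
```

View pics/crop1.png

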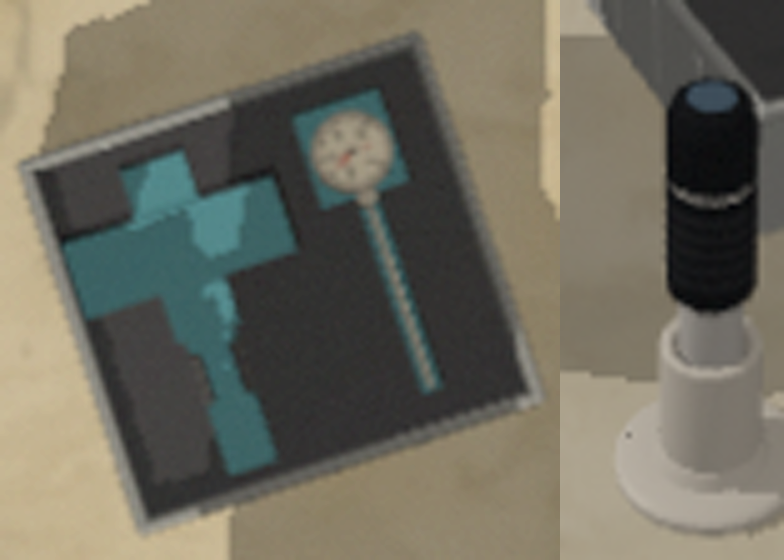

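The crop confirms the black rubber body on a metal tube in the white stand. The tray corners in crop pixels are (22,165), (420,35), (540,400) and (145,530). The relief is the wide teal bar, and the thin half runs down to (252,467).

```bash
python3 - <<'E'
from h import *
from scipy.optimize import least_squares
np.set_printoptions(precision=4,suppress=True)
c=lambda p:[235+p[0]/5-.4,145+p[1]/5-.4]
W=np.array([atz('top',c(p),.064)[:2] for p in[(22,165),(420,35),(540,400),(145,530)]])
L=np.array([[.106,.115],[.106,-.115],[-.106,-.115],[-.106,.115]])
def f(q):
    s,k=np.sin(q[2]),np.cos(q[2]); return (L@np.array([[k,s],[-s,k]])+q[:2]-W).ravel()
r=least_squares(f,[.43,.03,.3]); q=r.x; print('tray',q,'res',r.fun)
s,k=np.sin(q[2]),np.cos(q[2]); Rm=np.array([[k,-s],[s,k]])
for nm,p in dict(thickL=(122,170),thickR=(185,150),thinL=(230,475),thinR=(275,460),r1=(62,240),r2=(272,178),r3=(298,245),r4=(85,320)).items():
    print(nm,Rm.T@(atz('top',c(p),.052)[:2]-q[:2]))
im=cv2.imread('pics/top0.png'); g=im.max(2)
m=(g[222:252,370:412]<45).astype(np.uint8); n,l,st,ce=cv2.connectedComponentsWithStats(m); print('blobs top',st,ce+[370,222])
m=(cv2.imread('pics/side0.png').max(2)[262:325,250:290]<60).astype(np.uint8); n,l,st,ce=cv2.connectedComponentsWithStats(m); print('side',st,ce+[250,262])
print('eye tri',tri([269.9,273.5],'side',[399,236],'top'),atz('side',[269.9,273.5],.168),atz('top',[399,236],.168))
print('stand foot c',atz('top',[385,238],.0), atz('side',[268,347],0))
print('pen etc bottle',atz('top',[190,203],.174)); 
for a in('side','top'): print(a,[proj(a,P) for P in([.392,-.168,.168],[.392,-.168,.088],[.392,-.168,.06])])
E
```

```text
tray [0.5645 0.0156 0.3077] res [ 0.002   0.0026  0.0026 -0.001  -0.0009 -0.0045 -0.0037  0.003 ]
thickL [0.0857 0.0627]
thickR [0.0854 0.0268]
thinL [-0.0895  0.0588]
thinR [-0.0894  0.0333]
r1 [0.0595 0.1054]
r2 [ 0.0561 -0.0132]
r3 [ 0.017  -0.0151]
r4 [0.0142 0.1069]
blobs top [[   0    0   42   30 1110]
 [  17    8   18   12  150]] [[389.9027 236.5748]
 [394.92   235.9467]]
side [[   0    0   40   63 1653]
 [  20    0   20   12  174]
 [  11    9   18   46  691]
 [  18    8    2    1    2]] [[268.3109 295.3321]
 [281.3908 266.569 ]
 [269.3531 294.1433]
 [268.5    270.    ]]
eye tri (array([ 0.4649, -0.2484,  0.1678]), np.float64(0.002203684435539591)) [ 0.4659 -0.2486  0.168 ] [ 0.4638 -0.2482  0.168 ]
stand foot c [ 0.4637 -0.2487  0.    ] [ 0.4625 -0.2528  0.    ]
pen etc bottle [0.5506 0.2683 0.174 ]
side [array([225.6618, 251.1998]), array([227.5546, 285.6993]), array([228.1865, 297.0078])]
top [array([367.6303, 265.5875]), array([362.225 , 264.8354]), array([360.4808, 264.5924])]
```

```bash
python3 - <<'E'
from h import *
im=cv2.imread('pics/top0.png'); a=cv2.resize(im[217:259,365:421],(560,420),interpolation=cv2.INTER_CUBIC)
cv2.imwrite('pics/crop2.png',a)
E
```

```text
(no output)
```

View pics/crop2.png

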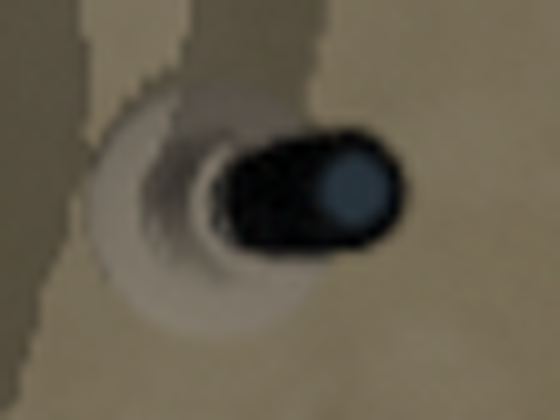

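```bash
cat >> h.py <<'E'
yaw=.308; EX=np.array([np.cos(yaw),np.sin(yaw),0]); EY=np.array([-EX[1],EX[0],0]); Z=np.array([0,0,1.])
SEAT=np.array([.550,.0587,.042]); RIM=np.array([SEAT[0],SEAT[1],.064])-.102*EX
def goal(sgn): return np.c_[sgn*EY,-Z,np.cross(sgn*EY,-Z)]   # columns tool x,y,z
def need(G,sgn=None,tcp=None):
    """G: grasp-point target (tcp: TCP target). prints shift in present tool axes, and turn in 5 deg units"""
    s=ctrl.get_state(); T=R.from_rotvec(s['ee_rot']).as_matrix()
    if sgn is None: sgn=np.sign(T[:,0]@EY)
    D=goal(sgn); P=np.array(G)+.019*-Z if tcp is None else np.array(tcp)
    np.set_printoptions(precision=4,suppress=True)
    print('t',s['time'],'pos',s['ee_pos'],'grasp',s['ee_pos']-.019*T[:,1],'F',s['wrist_force'],'gap',s['finger_gap'])
    print('shift now-tool',T.T@(P-s['ee_pos']),'in goal-tool',D.T@(P-s['ee_pos']),'turn',R.from_matrix(T.T@D).as_rotvec()/np.radians(5),'sgn',sgn)
E
python3 - <<'E'
from h import *
s=ctrl.get_state(); print(R.from_rotvec(s['ee_rot']).as_matrix().round(3))
for g in(1,-1): need([.4645,-.249,.23],g)
print('rim',RIM,'turq',tri([320,262],'side',[379,196],'top'),atz('side',[319,322],.0))
E
```

```text
[[ 0.264 -0.    -0.965]
 [ 0.965  0.     0.264]
 [ 0.    -1.     0.   ]]
t 1.1 pos [0.1384 0.5064 0.2313] grasp [0.1384 0.5064 0.2503] F [-0.0866 -0.7011  0.0508] gap 0.08520017619711884
shift now-tool [-0.6427  0.0203 -0.5137] in goal-tool [-0.8187  0.0203 -0.0817] turn [-0.0003 -6.587   0.0001] sgn 1
t 1.1 pos [0.1384 0.5064 0.2313] grasp [0.1384 0.5064 0.2503] F [-0.0866 -0.7011  0.0508] gap 0.08520017619711884
shift now-tool [-0.6427  0.0203 -0.5137] in goal-tool [0.8187 0.0203 0.0817] turn [-0.0001 29.413  -0.0005] sgn -1
rim [0.4528 0.0278 0.064 ] turq (array([ 0.5655, -0.2035,  0.154 ]), np.float64(7.891040378130691e-05)) [ 0.5749 -0.1964  0.    ]
```

Request:
apply_moves:
  commands:
    - [[-0.03,0,-0.024],[0,-0.82,0],0]
    - [[-0.031,0,-0.022],[0,-0.82,0],0]
    - [[-0.033,0,-0.019],[0,-0.82,0],0]
    - [[-0.034,0,-0.017],[0,-0.82,0],0]
    - [[-0.035,0,-0.014],[0,-0.82,0],0]
    - [[-0.036,0,-0.012],[0,-0.82,0],0]
    - [[-0.037,0,-0.009],[0,-0.82,0],0]
    - [[-0.037,0,-0.006],[0,-0.82,0],0]

```text
time: 1.77
ee_pos: [0.262, 0.2249, 0.2296]
ee_rot: [-1.029, -1.458, 1.45]
wrist_force: [-0.2, 0.2, -0.2]
finger_gap: 0.0851
```

```bash
python3 -c "
from h import *
need([.4645,-.249,.23]); print(ctrl.get_state()['joint_pos'])"
```

```text
t 1.7667 pos [0.262  0.2249 0.2296] grasp [0.2619 0.2249 0.2486] F [-0.1999  0.2391 -0.2258] gap 0.08512851418500843
shift now-tool [-0.5143  0.0174 -0.0335] in goal-tool [-0.513   0.0186 -0.0493] turn [0.0361 0.3511 0.0314] sgn 1.0
[ 0.4946 -0.0602 -0.5642  1.0633  0.0022  0.156 ]
```

Request:
apply_moves:
  commands:
    - [[-0.038,0,-0.003],[0.036,0.35,0.03],0]
    - [[-0.039,0,-0.004],[0,0,0],0]
    - [[-0.039,0,-0.004],[0,0,0],0]
    - [[-0.039,0,-0.004],[0,0,0],0]
    - [[-0.039,0,-0.004],[0,0,0],0]
    - [[-0.039,0,-0.004],[0,0,0],0]
    - [[-0.039,0,-0.004],[0,0,0],0]
    - [[-0.039,0,-0.004],[0,0,0],0]

```text
time: 2.43
ee_pos: [0.391, -0.0765, 0.2324]
ee_rot: [-1.052, -1.443, 1.432]
wrist_force: [0.7, 0.1, 0.8]
finger_gap: 0.0855
```

```bash
python3 -c "
from h import *
need([.4645,-.249,.23]); print(ctrl.get_state()['joint_pos'])"
```

```text
t 2.4333 pos [ 0.391  -0.0765  0.2324] grasp [ 0.3908 -0.0766  0.2514] F [0.7474 0.072  0.826 ] gap 0.08554362245429611
shift now-tool [-0.1867  0.022  -0.0166] in goal-tool [-0.1866  0.0214 -0.0178] turn [ 0.1024  0.0569 -0.0261] sgn 1.0
[-0.3806  0.0402 -0.4576  1.0647  0.0039 -0.6935]
```

Request:
apply_moves:
  commands:
    - [[-0.038,0,-0.003],[0.05,0.03,-0.01],0]
    - [[-0.038,0,-0.003],[0.05,0.03,-0.01],0]
    - [[-0.036,0,-0.003],[0,0,0],0]
    - [[-0.034,0,-0.003],[0,0,0],0]
    - [[-0.025,0.005,-0.003],[0,0,0],0]
    - [[-0.013,0.008,-0.002],[0,0,0],0]
    - [[-0.003,0.008,-0.001],[0,0,0],0]
    - [[0,0,0],[0,0,0],0]

```text
time: 3.1
ee_pos: [0.4689, -0.2687, 0.2104]
ee_rot: [-1.059, -1.426, 1.427]
wrist_force: [-0.8, 1.1, 0.5]
finger_gap: 0.0854
```

```bash
python3 -c "
from h import *
need([.4645,-.249,.130]); a=[ctrl.read_camera(n) for n in('side','top')]
cv2.imwrite('pics/d1.png',np.hstack([cv2.resize(a[0][160:380,200:360],(400,550)),cv2.resize(a[1][180:260,350:430],(400,550))]))"
```

```text
t 3.1 pos [ 0.4689 -0.2687  0.2104] grasp [ 0.4688 -0.2687  0.2294] F [-0.7903  1.1237  0.4768] gap 0.08541118002071132
shift now-tool [ 0.0206  0.0993 -0.0013] in goal-tool [ 0.0201  0.0994 -0.0018] turn [ 0.0315 -0.1191 -0.0561] sgn 1.0
```

View pics/d1.png

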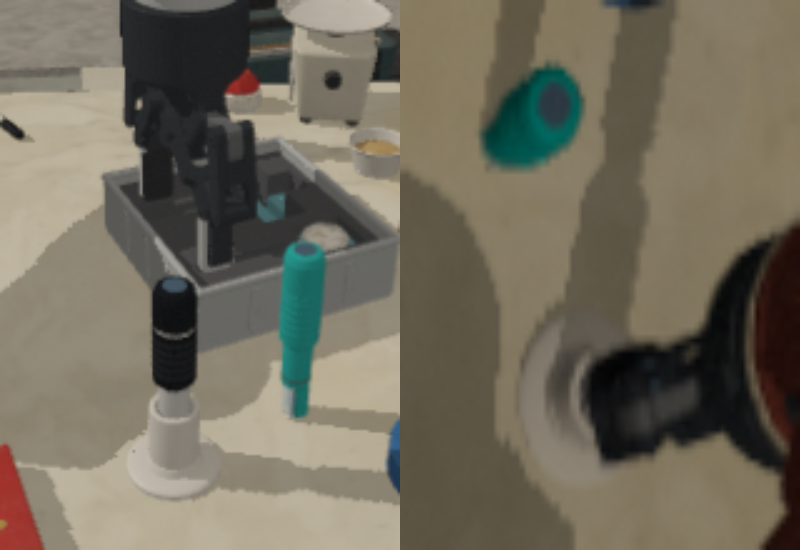

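Request:
apply_moves:
  commands:
    - [[0.01,0,-0.001],[0.03,-0.1,-0.05],0]
    - [[0.009,0,-0.001],[0,0,0],0]
    - [[0.001,0.015,0],[0,0,0],0]
    - [[0,0.022,0],[0,0,0],0]
    - [[0,0.022,0],[0,0,0],0]
    - [[0,0.02,0],[0,0,0],0]
    - [[0,0.012,0],[0,0,0],0]
    - [[0,0.004,0],[0,0,0],0]

```text
time: 3.87
ee_pos: [0.4645, -0.235, 0.1207]
ee_rot: [-1.05, -1.444, 1.441]
wrist_force: [0.0, 0.6, 0.1]
finger_gap: 0.085
```

```bash
python3 -c "
from h import *
need([.4645,-.249,.130])"
```

```text
t 3.8667 pos [ 0.4645 -0.235   0.1207] grasp [ 0.4644 -0.2349  0.1397] F [0.0426 0.6395 0.0788] gap 0.08496330735229708
shift now-tool [-0.0132  0.0098  0.0045] in goal-tool [-0.0134  0.0097  0.0043] turn [ 0.0766  0.1283 -0.0704] sgn 1.0
```

Request:
apply_moves:
  commands:
    - [[-0.006,0.005,0.002],[0.04,0.06,-0.03],0]
    - [[-0.005,0.004,0.002],[0.03,0.05,-0.03],0]
    - [[-0.001,0.001,0],[0,0,0],0]
    - [[0,0,0],[0,0,0],0]
    - [[0,0,0],[0,0,0],0]
    - [[0,0,0],[0,0,0],0]
    - [[0,0,0],[0,0,0],0]
    - [[0,0,0],[0,0,0],0]

```text
time: 4.53
ee_pos: [0.4658, -0.2472, 0.114]
ee_rot: [-1.051, -1.436, 1.436]
wrist_force: [0.5, 0.5, -0.1]
finger_gap: 0.0854
```

```bash
python3 -c "
from h import *
need([.4645,-.249,.130])"
```

```text
t 4.5333 pos [ 0.4658 -0.2472  0.114 ] grasp [ 0.4657 -0.2471  0.133 ] F [ 0.5053  0.531  -0.0856] gap 0.08537926539555693
shift now-tool [-0.0013  0.003   0.0018] in goal-tool [-0.0013  0.003   0.0018] turn [ 0.0323  0.0355 -0.0432] sgn 1.0
```

Request:
apply_moves:
  commands:
    - [[-0.001,0.003,0.002],[0.03,0.03,-0.04],0.3]
    - [[0,0,0],[0,0,0],0.6]
    - [[0,0,0],[0,0,0],1]
    - [[0,0,0],[0,0,0],1]
    - [[0,0,0],[0,0,0],1]
    - [[0,0,0],[0,0,0],1]
    - [[0,0,0],[0,0,0],1]
    - [[0,0,0],[0,0,0],1]
  force: 40

```text
time: 5.2
ee_pos: [0.4643, -0.2494, 0.1111]
ee_rot: [-1.049, -1.432, 1.433]
wrist_force: [0.2, -0.3, 1.2]
finger_gap: 0.0312
```

```bash
python3 -c "
from h import *
need([.4645,-.249,.21])"
```

```text
t 5.2 pos [ 0.4643 -0.2494  0.1111] grasp [ 0.4643 -0.2494  0.1301] F [ 0.2218 -0.2731  1.1589] gap 0.031203107901741543
shift now-tool [ 0.0002 -0.0799 -0.0003] in goal-tool [ 0.0003 -0.0799 -0.0003] turn [ 0.0029  0.     -0.0132] sgn 1.0
```

Request:
apply_moves:
  commands:
    - [[0,-0.006,0],[0,0,0],1]
    - [[0,-0.012,0],[0,0,0],1]
    - [[0,-0.016,0],[0,0,0],1]
    - [[0,-0.016,0],[0,0,0],1]
    - [[0,-0.014,0],[0,0,0],1]
    - [[0,-0.008,0],[0,0,0],1]
    - [[0,-0.003,0],[0,0,0],1]
    - [[0,0,0],[0,0,0],1]

```text
time: 5.87
ee_pos: [0.4643, -0.2495, 0.1903]
ee_rot: [-1.049, -1.432, 1.433]
wrist_force: [-0.7, 0.6, -1.7]
finger_gap: 0.0309
```

```bash
python3 -c "
from h import *
need(RIM-.045*EX+[0,0,.078])"
```

```text
t 5.8667 pos [ 0.4643 -0.2495  0.1903] grasp [ 0.4643 -0.2494  0.2093] F [-0.6686  0.5598 -1.718 ] gap 0.03094627088350992
shift now-tool [ 0.2678  0.0669 -0.0281] in goal-tool [ 0.2677  0.0673 -0.0281] turn [-0.0013  0.     -0.0161] sgn 1.0
```

Request:
apply_moves:
  commands:
    - [[0.012,0,-0.001],[0,0,0],1]
    - [[0.024,0,-0.003],[0,0,0],1]
    - [[0.034,0,-0.004],[0,0,0],1]
    - [[0.038,0,-0.004],[0,0,0],1]
    - [[0.038,0,-0.004],[0,0,0],1]
    - [[0.036,0,-0.004],[0,0,0],1]
    - [[0.026,0,-0.003],[0,0,0],1]
    - [[0.014,0,-0.001],[0,0,0],1]

```text
time: 6.53
ee_pos: [0.4124, -0.0208, 0.1833]
ee_rot: [-1.043, -1.423, 1.428]
wrist_force: [0.4, -0.9, -1.6]
finger_gap: 0.0312
```

```bash
python3 -c "
from h import *
need(RIM-.045*EX+[0,0,.078])"
```

```text
t 6.5333 pos [ 0.4124 -0.0208  0.1833] grasp [ 0.4125 -0.0209  0.2023] F [ 0.4323 -0.9336 -1.5606] gap 0.031166808673964985
shift now-tool [ 0.0338  0.0604 -0.0085] in goal-tool [ 0.0341  0.0603 -0.0083] turn [-0.0785 -0.0778  0.0549] sgn 1.0
```

Request:
apply_moves:
  commands:
    - [[0.014,0,-0.003],[-0.05,-0.05,0.04],1]
    - [[0.008,0,-0.002],[0,0,0],1]
    - [[0.003,0.004,0],[0,0,0],1]
    - [[0,0.01,0],[0,0,0],1]
    - [[0,0.014,0],[0,0,0],1]
    - [[0,0.012,0],[0,0,0],1]
    - [[0,0.008,0],[0,0,0],1]
    - [[0,0,0],[0,0,0],1]

```text
time: 7.2
ee_pos: [0.4033, 0.0102, 0.129]
ee_rot: [-1.037, -1.429, 1.436]
wrist_force: [-1.0, 0.2, -1.6]
finger_gap: 0.0312
```

```bash
python3 -c "
from h import *
need(RIM-.045*EX+[0,0,.078]); a=[ctrl.read_camera(n) for n in('side','top')]
cv2.imwrite('pics/d2.png',np.hstack([cv2.resize(a[0][190:340,200:310],(400,545)),cv2.resize(a[1][140:260,230:318],(400,545))]))"
```

```text
t 7.2 pos [0.4033 0.0102 0.129 ] grasp [0.4035 0.0102 0.148 ] F [-0.9942  0.2139 -1.5953] gap 0.0312279190737303
shift now-tool [ 0.0017  0.0059 -0.0075] in goal-tool [ 0.0017  0.006  -0.0075] turn [-0.0955  0.0314  0.0529] sgn 1.0
```

View pics/d2.png

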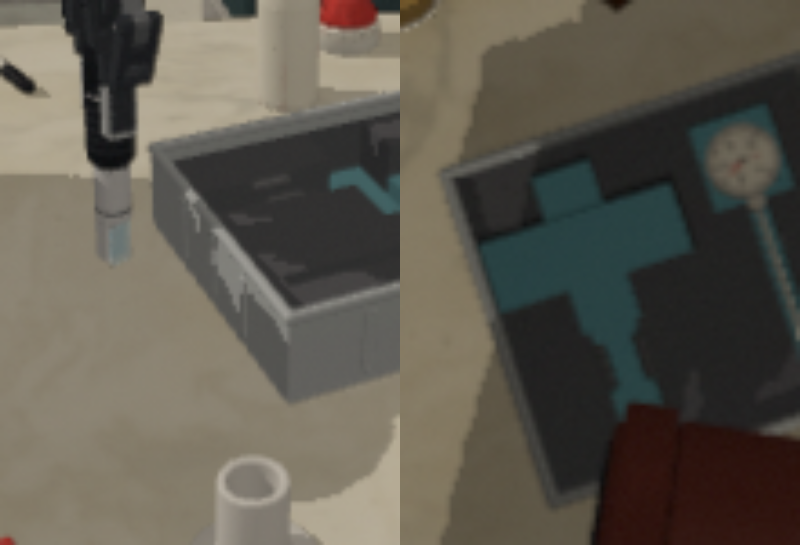

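Side shows the refractometer vertical in the fingers at crop (112,215), just off the front rim, and the stand empty. Next I push it against the rim along an arc.

Request:
apply_moves:
  commands:
    - [[0.001,0.002,-0.007],[-0.09,0.03,0.05],1]
    - [[0.001,0.002,-0.009],[0,0,0],1]
    - [[0,0,-0.008],[0,0,0],1]
    - [[0,0,-0.007],[0,0,0],1]
    - [[0,0,-0.007],[0,0,0],1]
    - [[0,0,-0.007],[0,0,0],1]
    - [[0,0,-0.007],[0,0,0],1]
    - [[0,0,-0.004],[0,0,0],1]

```text
time: 7.97
ee_pos: [0.4606, 0.0295, 0.1268]
ee_rot: [-1.049, -1.428, 1.435]
wrist_force: [-4.0, -2.2, -1.2]
finger_gap: 0.0312
```

```bash
cat >> h.py <<'E'
def rel():
    s=ctrl.get_state(); T=R.from_rotvec(s['ee_rot']).as_matrix(); g=s['ee_pos']-.019*T[:,1]-RIM
    print('rel bead x %.4f y %.4f z %.4f'%(g@EX,g@EY,g[2]))
E
python3 -c "
from h import *
rel();need(RIM+.0261*EX+[0,0,.0773]);print(ctrl.get_state()['moment'])"
```

```text
rel bead x 0.0080 y -0.0007 z 0.0818
t 7.9667 pos [0.4606 0.0295 0.1268] grasp [0.4607 0.0295 0.1458] F [-3.9574 -2.2319 -1.2133] gap 0.031244072511056813
shift now-tool [ 0.0008  0.0044 -0.0181] in goal-tool [ 0.0008  0.0045 -0.0181] turn [-0.0291 -0.02   -0.0321] sgn 1.0
[-0.7024  0.9889  0.0885]
```

Request:
apply_moves:
  commands:
    - [[0,0.002,-0.007],[0,0,0],1]
    - [[0,0.002,-0.007],[0,0,0],1]
    - [[0,0.002,-0.0065],[0,0,0],1]
    - [[0,0.003,-0.0065],[0,0,0],1]
    - [[0,0.0035,-0.006],[0,0,0],1]
    - [[0,0.004,-0.006],[0,0,0],1]
    - [[0,0.0045,-0.0055],[0,0,0],1]
    - [[0,0.005,-0.005],[0,0,0],1]

```text
time: 8.63
ee_pos: [0.5114, 0.0458, 0.0987]
ee_rot: [-1.048, -1.426, 1.436]
wrist_force: [-3.6, -1.6, 1.6]
finger_gap: 0.0308
```

```bash
python3 -c "
from h import *
rel();need(RIM+.080*EX+[0,0,.016]);print(ctrl.get_state()['moment'])"
```

```text
rel bead x 0.0614 y -0.0006 z 0.0537
t 8.6333 pos [0.5114 0.0458 0.0987] grasp [0.5115 0.0459 0.1177] F [-3.554  -1.5607  1.621 ] gap 0.030812973678736498
shift now-tool [ 0.0007  0.0376 -0.0189] in goal-tool [ 0.0006  0.0377 -0.0187] turn [-0.0551 -0.0162 -0.0304] sgn 1.0
[-0.4686  1.1461  0.0037]
```

Request:
apply_moves:
  commands:
    - [[0,0.0055,-0.004],[0,0,0],1]
    - [[0,0.006,-0.004],[0,0,0],1]
    - [[0,0.006,-0.0035],[0,0,0],1]
    - [[0,0.0065,-0.003],[0,0,0],1]
    - [[0,0.006,-0.002],[0,0,0],1]
    - [[0,0.004,-0.001],[0,0,0],1]
    - [[0,0.0015,0],[0,0,0],1]
    - [[0,0,0],[0,0,0],1]

```text
time: 9.3
ee_pos: [0.5321, 0.0523, 0.0581]
ee_rot: [-1.049, -1.429, 1.434]
wrist_force: [-1.9, -0.4, 4.0]
finger_gap: 0.0311
```

```bash
python3 -c "
from h import *
rel();need(RIM+.080*EX+[0,0,.016]);print(ctrl.get_state()['moment'])
cv2.imwrite('pics/d3.png',cv2.resize(ctrl.read_camera('side')[200:300,220:360],(700,500),interpolation=cv2.INTER_CUBIC))"
```

```text
rel bead x 0.0831 y -0.0006 z 0.0131
t 9.3 pos [0.5321 0.0523 0.0581] grasp [0.5322 0.0524 0.0771] F [-1.9148 -0.4155  4.0292] gap 0.03114364292788131
shift now-tool [ 0.0007 -0.0029  0.003 ] in goal-tool [ 0.0007 -0.0029  0.003 ] turn [-0.0218 -0.0114 -0.0235] sgn 1.0
[-0.2517  0.6342 -0.0575]
```

View pics/d3.png

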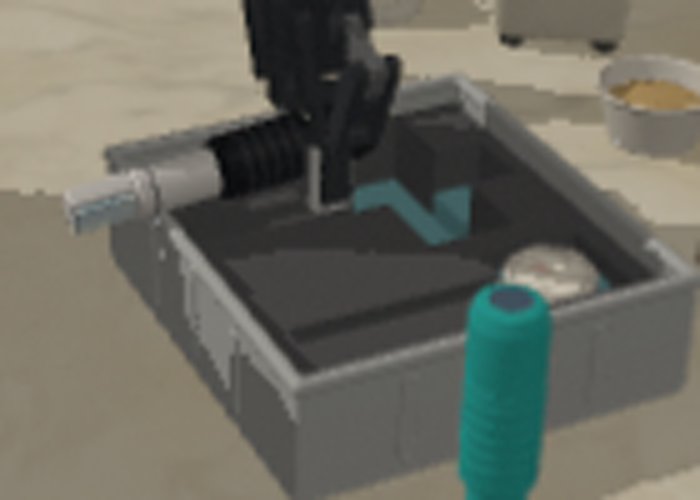

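The crop shows the refractometer level across the front rim at crop (150,190), eyepiece toward +x. Next: lift, move over the cutout, and look.

Request:
apply_moves:
  commands:
    - [[0,-0.008,0.001],[0,0,0],1]
    - [[0,-0.01,0],[0,0,0],1]
    - [[0,-0.006,-0.006],[0,0,0],1]
    - [[0,-0.002,-0.011],[0,0,0],1]
    - [[0,0,-0.014],[0,0,0],1]
    - [[0,0,-0.013],[0,0,0],1]
    - [[0,0,-0.008],[0,0,0],1]
    - [[0,0,-0.004],[0,0,0],1]

```text
time: 10.02
ee_pos: [0.5913, 0.0705, 0.0938]
ee_rot: [-1.057, -1.437, 1.428]
wrist_force: [-0.3, -1.3, -1.0]
finger_gap: 0.031
```

```bash
python3 -c "
from h import *
rel();need(RIM+.144*EX+[0,0,.040]);print(ctrl.get_state()['moment'])
a=[ctrl.read_camera(n) for n in('side','top')]
cv2.imwrite('pics/d4.png',np.hstack([cv2.resize(a[0][200:300,230:310],(400,500),interpolation=cv2.INTER_CUBIC),np.clip(1.6*cv2.resize(a[1][160:250,240:312],(400,500),interpolation=cv2.INTER_CUBIC).astype(float),0,255)]))"
```

```text
rel bead x 0.1448 y -0.0012 z 0.0488
t 10.0167 pos [0.5913 0.0705 0.0938] grasp [0.5911 0.0705 0.1128] F [-0.2979 -1.336  -1.0148] gap 0.03096150491494605
shift now-tool [0.0013 0.0088 0.001 ] in goal-tool [0.0013 0.0088 0.0009] turn [ 0.1    -0.0214 -0.0379] sgn 1.0
[ 0.0202 -0.0441 -0.0132][ WARN:0@3.055] global loadsave.cpp:1063 imwrite_ Unsupported depth image for selected encoder is fallbacked to CV_8U.
```

View pics/d4.png

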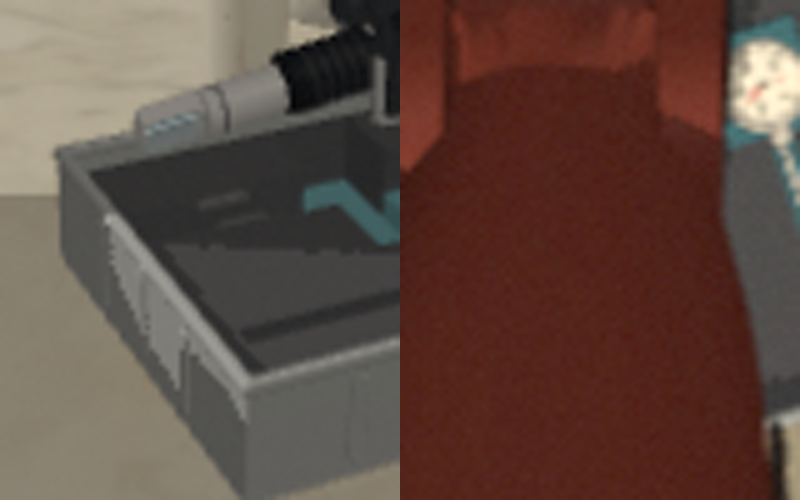

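Request:
apply_moves:
  commands:
    - [[0.001,0.004,0.0005],[0.05,-0.02,-0.03],1]
    - [[0.0005,0.008,0.0005],[0.05,0,0],1]
    - [[0,0.01,0],[0,0,0],1]
    - [[0,0.01,0],[0,0,0],1]
    - [[0,0.008,0],[0,0,0],1]
    - [[0,0.005,0],[0,0,0],1]
    - [[0,0.001,0],[0,0,0],1]
    - [[0,0,0],[0,0,0],1]

```text
time: 10.78
ee_pos: [0.5878, 0.0713, 0.0422]
ee_rot: [-1.046, -1.431, 1.433]
wrist_force: [0.8, 0.1, -1.7]
finger_gap: 0.0307
```

```bash
python3 -c "
from h import *
rel();need(SEAT+.042*EX);s=ctrl.get_state();print(s['moment'],'F along EX,EY',s['wrist_force']@EX,s['wrist_force']@EY)"
```

```text
rel bead x 0.1418 y 0.0005 z -0.0028
t 10.7833 pos [0.5878 0.0713 0.0422] grasp [0.5878 0.0713 0.0612] F [ 0.8366  0.0807 -1.6707] gap 0.03069613926481993
shift now-tool [-0.0005  0.0192 -0.0022] in goal-tool [-0.0005  0.0192 -0.0022] turn [-0.0172 -0.0031  0.0022] sgn 1.0
[ 0.076  -0.217  -0.0464] F along EX,EY 0.8217057445483154 -0.17669605108369388
```

Request:
apply_moves:
  commands:
    - [[0,0.003,-0.001],[0,0,0],1]
    - [[0,0.004,-0.001],[0,0,0],1]
    - [[0,0.004,0],[0,0,0],1]
    - [[0,0.004,0],[0,0,0],1]
    - [[0,0.002,0],[0,0,0],1]
    - [[0,0.001,0],[0,0,0],1]
    - [[0,0,0],[0,0,0],1]
    - [[0,0,0],[0,0,0],1]

```text
time: 11.45
ee_pos: [0.5898, 0.0713, 0.0241]
ee_rot: [-1.048, -1.43, 1.434]
wrist_force: [-0.6, -0.7, 4.6]
finger_gap: 0.0308
```

```bash
python3 -c "
from h import *
rel();need(SEAT+.042*EX);s=ctrl.get_state();print(s['moment'],'F along EX,EY',s['wrist_force']@EX,s['wrist_force']@EY)"
```

```text
rel bead x 0.1437 y -0.0000 z -0.0209
t 11.45 pos [0.5898 0.0713 0.0241] grasp [0.5898 0.0713 0.0431] F [-0.6148 -0.7329  4.5906] gap 0.03082532291194794
shift now-tool [ 0.0001  0.0011 -0.0003] in goal-tool [ 0.0001  0.0011 -0.0003] turn [-0.0189 -0.0056 -0.0147] sgn 1.0
[-0.1769  0.3509  0.008 ] F along EX,EY -0.8080179068755801 -0.5120865397756711
```

Request:
apply_moves:
  commands:
    - [[0,0,0],[0,0,0],0.5]
    - [[0,0,0],[0,0,0],0.35]
    - [[0,0,0],[0,0,0],0.35]
    - [[0,0,0],[0,0,0],0.35]
    - [[0,-0.01,0],[0,0,0],0.35]
    - [[0,-0.02,0],[0,0,0],0.35]
    - [[0,-0.025,0],[0,0,0],0.35]
    - [[0,-0.03,0],[0,0,0],0.35]

```text
time: 12.12
ee_pos: [0.5845, 0.0717, 0.1065]
ee_rot: [-1.036, -1.421, 1.438]
wrist_force: [0.7, -0.4, -0.1]
finger_gap: 0.0556
```

```bash
python3 -c "
from h import *
need(0,tcp=SEAT-.036*EX+[0,0,.075])"
```

```text
t 12.1167 pos [0.5845 0.0717 0.1065] grasp [0.5847 0.0717 0.1255] F [ 0.6899 -0.377  -0.0794] gap 0.055636545726224694
shift now-tool [-0.0019 -0.0095  0.0729] in goal-tool [-0.0019 -0.0105  0.0728] turn [-0.1596 -0.0059  0.0396] sgn 1.0
```

Request:
apply_moves:
  commands:
    - [[0,-0.004,0.008],[-0.1,0,0.03],0.6]
    - [[-0.001,0,0.014],[-0.05,0,0],1]
    - [[-0.001,0,0.016],[0,0,0],1]
    - [[0,0,0.016],[0,0,0],1]
    - [[0,0,0.012],[0,0,0],1]
    - [[0,0,0.004],[0,0,0],1]
    - [[0,0,0],[0,0,0],1]
    - [[0,0,0],[0,0,0],1]

```text
time: 12.78
ee_pos: [0.5224, 0.0481, 0.124]
ee_rot: [-1.062, -1.445, 1.426]
wrist_force: [0.3, -0.3, -0.3]
finger_gap: 0.0001
```

```bash
python3 -c "
from h import *
need(0,tcp=SEAT-.036*EX+[0,0,.012])
a=[ctrl.read_camera(n) for n in('side','top')]
cv2.imwrite('pics/d5.png',np.hstack([cv2.resize(a[0][180:300,230:350],(400,400),interpolation=cv2.INTER_CUBIC),np.clip(1.6*cv2.resize(a[1][150:250,235:335],(400,400),interpolation=cv2.INTER_CUBIC).astype(float),0,255).astype(np.uint8)]))"
```

```text
t 12.7833 pos [0.5224 0.0481 0.124 ] grasp [0.5221 0.0481 0.143 ] F [ 0.2568 -0.309  -0.2809] gap 0.00010084277552504374
shift now-tool [0.002  0.0698 0.0077] in goal-tool [0.0017 0.07   0.0065] turn [ 0.1943  0.0007 -0.0536] sgn 1.0
```

View pics/d5.png

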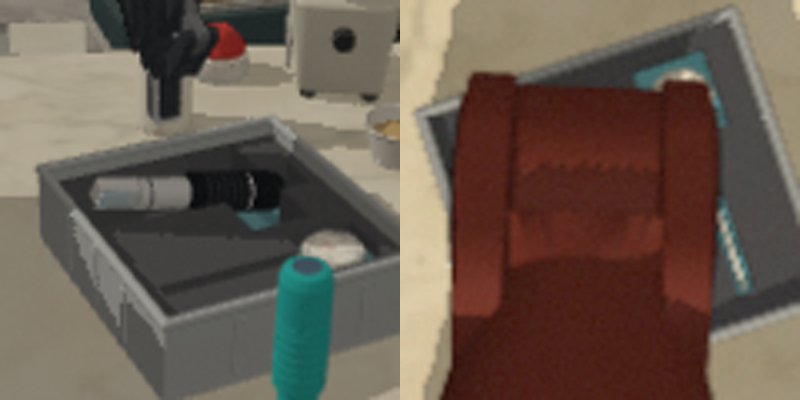

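The crop shows the tube resting on the nubs at crop (130,195) with the thick end already down and the fingers shut above. Next I press down.

Request:
apply_moves:
  commands:
    - [[0.001,0.003,0.003],[0.1,0,-0.03],1]
    - [[0.001,0.007,0.003],[0.09,0,-0.02],1]
    - [[0,0.009,0.001],[0,0,0],1]
    - [[0,0.009,0],[0,0,0],1]
    - [[0,0.007,0],[0,0,0],1]
    - [[0,0.004,0],[0,0,0],1]
    - [[0,0.001,0],[0,0,0],1]
    - [[0,0,0],[0,0,0],1]

```text
time: 13.55
ee_pos: [0.5153, 0.0487, 0.0771]
ee_rot: [-1.043, -1.43, 1.435]
wrist_force: [-0.0, 0.5, -0.6]
finger_gap: 0.0
```

```bash
python3 -c "
from h import *
need(0,tcp=SEAT-.036*EX+[0,0,.012])"
```

```text
t 13.55 pos [0.5153 0.0487 0.0771] grasp [0.5154 0.0487 0.0961] F [-0.0282  0.5363 -0.648 ] gap 3.821668715013064e-05
shift now-tool [-0.001   0.0231 -0.0002] in goal-tool [-0.001   0.0231 -0.0001] turn [-0.0476  0.0127  0.0156] sgn 1.0
```

Request:
apply_moves:
  commands:
    - [[-0.001,0.003,0],[-0.04,0,0],1]
    - [[0,0.003,0],[0,0,0],1]
    - [[0,0.003,0],[0,0,0],1]
    - [[0,0.003,0],[0,0,0],1]
    - [[0,0.003,0],[0,0,0],1]
    - [[0,0.003,0],[0,0,0],1]
    - [[0,0.003,0],[0,0,0],1]
    - [[0,0.001,0],[0,0,0],1]

```text
time: 14.22
ee_pos: [0.5177, 0.047, 0.0578]
ee_rot: [-1.051, -1.437, 1.431]
wrist_force: [-1.0, -0.7, 1.9]
finger_gap: 0.0002
```

```bash
python3 -c "
from h import *
need(0,tcp=SEAT-.036*EX+[0,0,.012])"
```

```text
t 14.2167 pos [0.5177 0.047  0.0578] grasp [0.5176 0.047  0.0768] F [-1.0223 -0.7115  1.8961] gap 0.00016338581554565937
shift now-tool [0.0014 0.0038 0.0017] in goal-tool [0.0014 0.0038 0.0016] turn [ 0.0631  0.0092 -0.0145] sgn 1.0
```

Request:
apply_moves:
  commands:
    - [[0.001,0.002,0.001],[0.05,0,0],1]
    - [[0,0.002,0],[0,0,0],1]
    - [[0,0.002,0],[0,0,0],1]
    - [[0,0.002,0],[0,0,0],1]
    - [[0,0.003,0],[0,0,0],1]
    - [[0,0.003,0],[0,0,0],1]
    - [[0,0.002,0],[0,0,0],1]
    - [[0,0.002,0],[0,0,0],1]

```text
time: 14.88
ee_pos: [0.5172, 0.0471, 0.0536]
ee_rot: [-1.056, -1.437, 1.434]
wrist_force: [-9.3, -0.7, 27.4]
finger_gap: 0.0001
```

```bash
python3 -c "
from h import *
need(0,tcp=SEAT-.036*EX+[0,0,.012])"
```

```text
t 14.8833 pos [0.5172 0.0471 0.0536] grasp [0.5171 0.0472 0.0726] F [-9.3314 -0.7181 27.4468] gap 0.00010929040218458218
shift now-tool [ 0.0011 -0.0004  0.0013] in goal-tool [ 0.0011 -0.0004  0.0013] turn [ 0.0785  0.0177 -0.0728] sgn 1.0
```

Request:
apply_moves:
  commands:
    - [[0,-0.01,0],[0,0,0],1]
    - [[0,-0.02,0],[0,0,0],1]
    - [[0,-0.03,0],[0,0,0],1]
    - [[0,-0.03,0],[0,0,0],1]
    - [[-0.02,-0.03,0.005],[0,0,0],1]
    - [[-0.03,-0.02,0.01],[0,0,0],1]
    - [[-0.035,0,0.015],[0,0,0],1]
    - [[-0.038,0,0.015],[0,0,0],1]

```text
time: 15.55
ee_pos: [0.5103, -0.0813, 0.2001]
ee_rot: [-1.05, -1.444, 1.442]
wrist_force: [1.7, -0.5, -1.1]
finger_gap: 0.0
```

Request:
apply_moves:
  commands:
    - [[-0.035,0,0.015],[0,0,0],1]
    - [[-0.035,0,0.015],[0,0,0],1]
    - [[-0.035,0,0.015],[0,0,0],1]
    - [[-0.025,0,0.01],[0,0,0],1]
    - [[-0.01,0,0],[0,0,0],1]
    - [[0,0,0],[0,0,0],1]
    - [[0,0,0],[0,0,0],1]
    - [[0,0,0],[0,0,0],1]

```text
time: 16.22
ee_pos: [0.5011, -0.2455, 0.2005]
ee_rot: [-1.058, -1.44, 1.439]
wrist_force: [0.1, -0.1, -0.5]
finger_gap: 0.0001
```

```bash
python3 -c "
from h import *
need(0,tcp=SEAT)
a=[ctrl.read_camera(n) for n in('side','top')]
for n,d in zip(('side','top'),a): print(n,[proj(n,SEAT+k*EX).round(1) for k in(-.08,0,.08)],[[(np.round(e['pixel']).tolist(),round(e['conf'],2)) for e in ctrl.search_frame(n,l)][:2] for l in ('refractometer','red_bottle','kitchen_timer')])
cv2.imwrite('pics/d6.png',np.hstack([cv2.resize(a[0][180:300,230:350],(400,400),interpolation=cv2.INTER_CUBIC),np.clip(1.6*cv2.resize(a[1][150:250,235:335],(400,400),interpolation=cv2.INTER_CUBIC).astype(float),0,255).astype(np.uint8)]))"
```

```text
t 16.2167 pos [ 0.5011 -0.2455  0.2005] grasp [ 0.5009 -0.2453  0.2195] F [ 0.051  -0.1416 -0.4529] gap 0.00010776499352710868
shift now-tool [ 0.2758  0.1568 -0.1392] in goal-tool [ 0.275   0.1585 -0.1388] turn [ 0.0929  0.0702 -0.1178] sgn 1.0
side [array([259.4, 248.9]), array([288.3, 242. ]), array([315.5, 235.6])] [[([300.0, 240.0], 0.7), ([319.0, 286.0], 0.63)], [], []]
top [array([284.3, 235.1]), array([275. , 207.1]), array([265.9, 179.4])] [[([274.0, 203.0], 0.79), ([376.0, 199.0], 0.63)], [([194.0, 206.0], 0.97)], [([159.0, 184.0], 0.79)]]
```

View pics/d6.png

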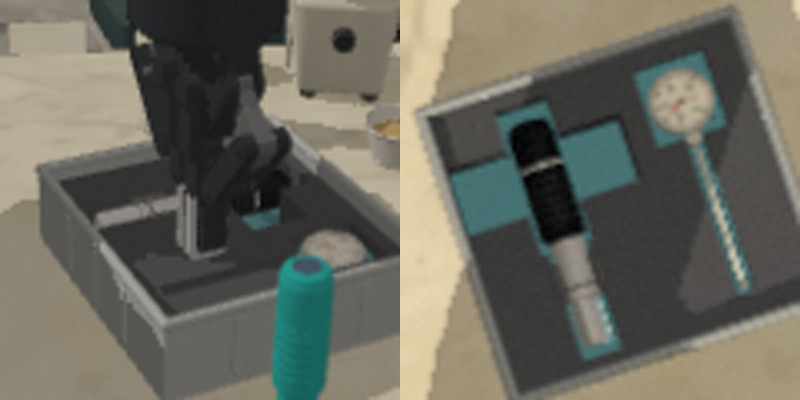

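```bash
python3 -c "
from h import *
print(ctrl.close_job())"
```

```text
the job is handed in; nothing more can be done
None
```

The refractometer is back in its cutout in the kit tray, pressed home, and the job is handed in at about 17 s of the 51 s.

**What I did:**
- I gripped the black body 38 mm from the eyepiece end at 40 N and lifted it straight out of the stand.
- I swung it level by pushing the metal tube along an arc against the front rim, at about 4–5 N. By the measured height its prism end stayed about 25 mm above the table.
- I laid it in with the eyepiece half in the wide half of the cutout, then let go.
- With the fingers shut, I pressed the tube down between the nubs. The force dropped as the tube went through, then rose to 27 N at a hard stop. The fingertips were then at 53.6 mm; the tube's top when home should be at 54 mm.

**Last checks:**
- **Seating:** the top picture shows it lying straight in the cutout the right way round.
- **Tube height:** in the side picture the prism end sits about 18 mm lower than before pressing. The gripper hid the eyepiece half in that view.
- **Bottle and timer:** in the top camera both are within a pixel of where they started. The side-camera search found neither of them; the side view shows the gripper raised in front of that area.
- **Look-alike and gripper:** the turquoise look-alike has not moved, and the gripper is clear of everything.

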